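Dial the code on the key deposit box, draw its catch and open the lid

TASK

Open the grey key deposit box on the locksmith's bench: roll its three thumbwheels, from left to right as seen from the robot, to 4, 1, 7 on the reading line, then slide the release catch fully to the right and lift the lid until it stands upright by itself. Leave the code showing, and do not disturb the multimeter, the padlock and the screwdriver lying round the box.

Things in the scene. Friction and masses are not known exactly. Their poses are not given: they have to be found in the camera images.
- keybox: Grey steel key deposit box fixed to the bench: 160 mm deep (x), 250 wide (y), 97 high without the lid. Origin: centre of its underside; x from its front to its back (away from the robot at yaw 0), y to its left, z up. The front is a lock panel rising at 40 degrees from z = 26 mm at the front (x = -80) to the top edge at x = 4, z = 97 mm. The hollow behind it holds car keys, under a flat lid.
- lock_panel: The sloped panel. Origin on its surface, on the box's mid-line, in the wheels' row, 60 mm down the slope from the top edge; x up the slope, y to the box's left, z square out of the panel (up and to the robot). The reading line is x = 0, marked by white ridges (8 mm wide, 6 high) at y = 99, 57, 15, -27 mm beside the wheels; the numeral on the rim's outermost point, between ridges, is read.
- wheel_left_crest (a point): Fixed point on the exposed rim of the left wheel, on the reading line, mid-width, 14 mm out of the panel. The three equal black wheels, 64 mm in diameter, 20 wide, lie at panel y = 78, 36 and -6 mm (22 mm free between them), axles along y, 18 mm below the panel's surface. Its frame is the panel's. The lid's eave overhangs: reach in leaning back as the panel does (20 to 45 degrees).
- wheel_mid_crest (a point): The same point on the middle wheel. Each wheel has white numerals 0 to 9 (11 mm wide, 14 high) evenly round its rim, upright as seen from the robot, and low ribs between them.
- wheel_right_crest (a point): The same point on the right wheel.
- wheel_left (a joint): Left wheel, rad: 0 with numeral 0 on the reading line, 0.6283 (36 degrees) more for each next numeral; grows as the exposed rim rolls down the slope, towards the robot. Endless both ways, no clicks, stays where left. Takes about 0.8 N at the rim: a fingertip pressed on the rim (3 to 15 N) and drawn along the slope rolls it without slip, 32 mm of travel a radian.
- wheel_mid (a joint): Middle wheel: same make, size, friction and meaning of the joint value as the left one.
- wheel_right (a joint): Right wheel: same make, size, friction and meaning of the joint value as the left one.
- catch (a joint): Release catch, to the right of the wheels in the same row: 0 m locked, 0.030 m when drawn fully to the box's right (its -y), where it stays. It takes about 2 N.
- catch_middle (a point): Centre of the catch's steel thumb piece: a block 24 mm wide (panel y) and 22 mm along the slope, its top 20 mm out of the panel, this point 11 mm out. Locked, it is at panel x = 0, y = -64 mm, with 36 mm free between it and the right wheel (room for a shut gripper's fingers edgewise, to push it from there).
- lid (a joint): Lid hinge, rad: 0 closed, grows as the lid's front rises, stop at 1.6. Stiff: the lid stays where it is left; lifting takes about 6 N at the handle. Lid: steel plate 6 mm thick, 254 mm wide, 114 mm from hinge to front edge. Closed, that edge (the eave) lies 31 mm up the slope from the reading line (35 mm for its upper edge) and 25 to 29 mm out from the panel.
- lid_handle (a point): Middle of the lid's handle: a straight round bar 10 mm thick, 110 mm long along the box's y, on two end posts, its axis 30 mm above the lid's top, 25 mm free under it. Closed, it lies 92 mm in front of the hinge line and 36 mm above it; as the lid opens it swings about the hinge line, up and away from the robot.
- lid_hinge (a point): Middle of the hinge line (along the box's y), at the back upper edge of the box.
- multimeter_mid (a point): Centre of a multimeter lying face up, 175 x 82 mm, about 49 mm high with its dial; bystander, left of the box.
- padlock_mid (a point): Centre of the body of a brass padlock lying flat, body 45 x 62 x 28 mm, shackle reaching 40 mm beyond it; bystander, right of the box.
- screwdriver_grip (a point): Grip of a screwdriver lying flat, 190 mm long; bystander, right of the box.

How it is judged:
By the outcome, as a careful person would: the job done as asked, in the order asked, and still so for the second after the job is handed in, with the robot touching nothing.
It also fails if it takes over 64 s, if anything falls off the work surface, if the arm or the gripper's body presses on something with over 40 N, if the wrist force passes 120 N, or if a joint passes its speed limit or range.

ROBOT

A 7-joint arm with a two-finger parallel gripper is mounted at the origin on the work surface. World frame = base frame: x ahead of the robot, y to its left, z up, the work surface at z = 0. Lengths are in m, angles in rad, forces in N, time in s.
With the tool pointing down it reaches from about 0.4 to 0.875 m from the base axis. Payload 6.5 kg.
Tool frame: the origin (TCP) lies between the finger pads; the fingertips stand bot.nose_length ahead of it and the grasp point (between the pads) is the TCP (bot.nose_length is the distance from the TCP to the fingertips, in m); z points along the fingers, y is the line along which they close (so a half turn about z gives the same grasp; the last joint's range is limited). The gripper opens to 88 mm and grips with 3 to 60 N. Pads are 18 mm wide; open, the fingers measure 123 mm over their backs; the gripper's body (75 mm by 187 mm) begins 45 mm behind the grasp point.
Start: joints at [-1.204, 0.536, -0.004, 1.538, 0.003, 1.067, -0.071], TCP at [0.273, 0.59, 0.258] pointing down, gripper open.
Joint ranges: [-2.7, 2.7], [-0.37, 2.16], [-1.27, 1.26], [0.24, 2.4], [-1.31, 4.45], [0.19, 1.91], [-2.76, 2.76]. Speed limits (rad/s): [2.39, 2.39, 3.14, 3.14, 3.14, 3.14, 3.14].

INTERFACE

Orientations are given as [roll, pitch, yaw] about the fixed x, y, z axes, in that order (R = Rz(yaw) Ry(pitch) Rx(roll)).
In Python, from cell import bot, snapshot, calibration gives the robot as it stands.
- The arm moves only by the tool drive_tool, never from a script. Its argument "motion" is a list of rows, each a list of 3 entries, a list of its own where there are three numbers: the closure in counts, from 0 (fully open) to 255 (shut), then the shift along the tool's x, y, z normalised to -1 to 1, where 1 is 500 mm, then the turn, a rotation vector about the tool's x, y, z normalised to -1 to 1, where 1 is 120 degrees. A call has 1 to 10 rows; each row is the pose to reach, as a shift and turn from the pose commanded when the call began, along the tool's axes at that moment; what a row does not reach only later rows make up. A row lasts 1/8 s, in which the tool goes at most 62.5 mm and 10.7 degrees, less where a joint would pass 70% of its speed; a pose out of reach is approached as far as the arm can. A call with a number of a shift or a turn outside -1 to 1 is refused whole. A call with a gripper value outside its range is refused whole. The fingers move at their own pace and stop on an object; the grip force is fixed at half the most. Time passes only in rows, so rows that repeat a pose let the fingers close. It gives the time, the measured TCP pose, the force, the opening and the grip force at its end, in the units of the state.
- bot.observe(): the state, without advancing time (a new reading comes with each control period).
- snapshot(name): name is "scene" or "top"; returns the picture (384x512x3 uint8, red, green, blue); there is no depth.
- calibration(name): a dict with "vfov" (degrees; the focal length in pixels is half the picture's height over the tangent of half this angle, whatever the lens; pixels are square), "cx", "cy" (the principal point, pixels), "k1" (the pictures are not rectified: a ray, as slopes to the right and down, at radius r is drawn at 1 + k1 r^2 times it, then the intrinsics apply), "pose" (4x4, takes a point from camera to world coordinates). Camera axes: x right, y down, z forward; pixel columns grow to the right and rows downward; lengths in m; the calibration is good to about 2 mm. A picture is of the moment at which its call begins. calibration takes no time and is no camera call.
- bot.job_done(): hands the job in; it is judged then, once.
The state is a dict: "t": time; "joints": joint angles; "qvel": joint speeds; "effort": joint torques, N m; "eef_pos": TCP position; "tool_rot": TCP orientation; "wrist_force": force on the tool from outside, world axes, zero at the start; "moment": the same for the moment, N m; "gripper_width": finger opening in m; "gripper_force": force on a finger pad.
Only numpy, scipy, OpenCV 4.12 (cv2) and the standard library are available. Lean on these libraries where they do the work, as an engineer would, in place of code of your own. Each camera call takes 0.05 s, during which the arm holds its last target. There are 200 camera calls.

## Working session

There is one attempt and no reset: what is moved stays moved. The work goes in short steps, Python scripts to look and compute and a tool call to move; the robot and the scene stay as the last step left them, time stands still between calls to the robot, and variables do not carry over. Pictures are saved under pics/ and viewed, at most 10 in all, crops included, and the job is handed in when it is done.

Besides the shell and the picture viewer there is one more tool, called as name(argument=value, ...) on one line, values as JSON. drive_tool: Moves the arm, as the interface text tells. Its arguments: {"type":"object","properties":{"motion":{"type":"array","items":{"type":"array"}}},"required":["motion"]}

```bash
ls; mkdir -p pics; python3 - <<'E'
from cell import bot,snapshot,calibration
import cv2,numpy as np
for n in("scene","top"):
    im=snapshot(n); cv2.imwrite(f"pics/{n}0.png",cv2.resize(im[...,::-1],(800,600),interpolation=cv2.INTER_CUBIC)); np.save(f"pics/{n}0.npy",im)
    c=calibration(n); print(n,{k:(np.round(v,4).tolist()) for k,v in c.items()})
print(bot.observe(),bot.nose_length)
E
```

```text
pics
scene {'vfov': 56.6569, 'cx': 259.1175, 'cy': 190.6244, 'k1': -0.0338, 'pose': [[0.4706, 0.6462, -0.6008, 1.1349], [0.8822, -0.3324, 0.3334, -0.2447], [0.0158, -0.6869, -0.7265, 0.7394], [0.0, 0.0, 0.0, 1.0]]}
top {'vfov': 49.6526, 'cx': 253.495, 'cy': 203.4306, 'k1': -0.1392, 'pose': [[0.0125, -0.9933, 0.1152, 0.5501], [-0.9997, -0.0146, -0.0173, 0.0336], [0.0189, -0.1149, -0.9932, 0.9591], [0.0, 0.0, 0.0, 1.0]]}
{'t': 0.1, 'joints': array([-1.20420012,  0.537063  , -0.004429  ,  1.53871277,  0.00262127,
        1.0673152 , -0.07117704]), 'qvel': array([ 0.00042562, -0.00205781, -0.00199337, -0.00382357, -0.00078911,
        0.00012633, -0.0016438 ]), 'effort': array([ 2.76323583e-03, -5.72075236e+01,  9.94109027e-01, -2.52231288e+01,
       -5.60934457e-02,  1.34072758e-02,  3.74255967e-05]), 'eef_pos': array([0.27242685, 0.58960678, 0.25696853]), 'tool_rot': array([-3.14010585e+00,  1.34239913e-04,  2.70889309e+00]), 'wrist_force': array([0.56220302, 0.06540429, 0.36063875]), 'moment': array([-0.03751055, -0.00416052,  0.02211704]), 'gripper_force': 0.0, 'gripper_width': 0.08814166055553208} 0.019
```

View pics/scene0.png

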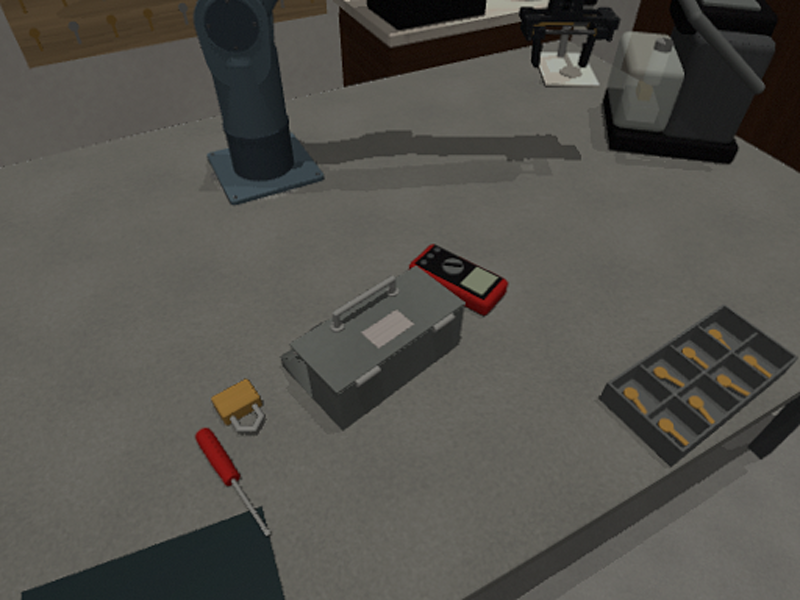

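View pics/top0.png

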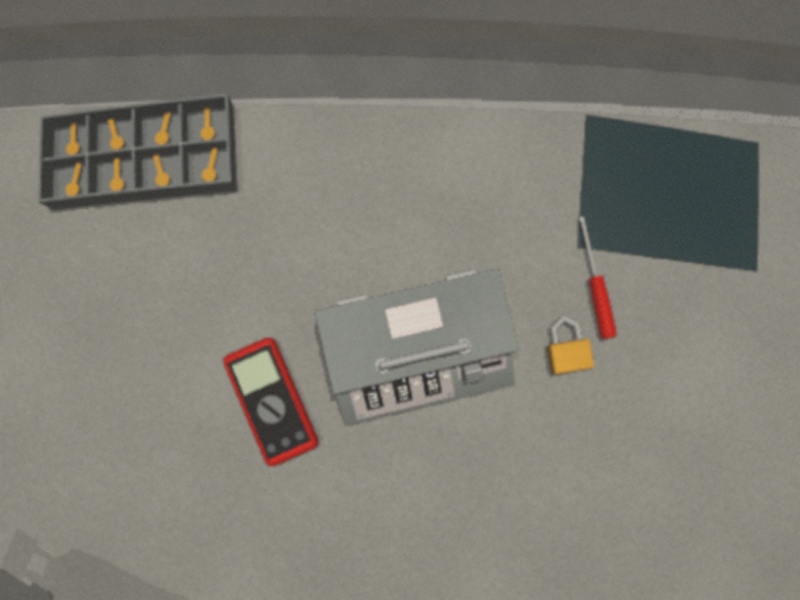

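The scene view shows the box with its lid, the multimeter to the left, and the padlock and screwdriver to the right. In the top view the lid corners are at about (316,311), (499,269), (517,349) and (334,392), and the wheels at (373,396), (402,389) and (432,382). Next I'll fit the box pose and unwrap the wheels.

```bash
cat > h.py <<'E'
import numpy as np,cv2
from scipy.optimize import least_squares
from scipy.spatial.transform import Rotation as R
from cell import bot,snapshot,calibration
def proj(n,P):
    c=calibration(n);T=np.linalg.inv(c["pose"]);p=np.asarray(P)@T[:3,:3].T+T[:3,3]
    u=p[...,:2]/p[...,2:];r2=(u**2).sum(-1,keepdims=True);f=192/np.tan(np.radians(c["vfov"]/2))
    return u*(1+c["k1"]*r2)*f+[c["cx"],c["cy"]]
def box2w(q,P): return np.asarray(P)@R.from_euler('z',q[2]).as_matrix().T+[q[0],q[1],0]
S,C=np.sin(np.radians(40)),np.cos(np.radians(40))
def pan2box(P):
    P=np.asarray(P,float);x,y,z=P[...,0],P[...,1],P[...,2]
    return np.stack([.004-.06*C+x*C-z*S,y,.097-.06*S+x*S+z*C],-1)
def unwrap(n,im,q,y0,px=8,amax=80):
    ang=np.radians(np.linspace(amax,-amax,int(2*amax*px*.56)));yy=np.linspace(.012,-.012,int(24*px))
    A,Y=np.meshgrid(ang,yy,indexing='ij')
    P=np.stack([.032*np.sin(A),y0+Y,-.018+.032*np.cos(A)],-1)
    m=proj(n,box2w(q,pan2box(P))).astype(np.float32)
    return cv2.remap(im,m[...,0],m[...,1],cv2.INTER_CUBIC)
E
cat > fit.py <<'E'
from h import *
lid=np.array([[.08,.127,.103],[.08,-.127,.103],[-.034,-.127,.103],[-.034,.127,.103]])
top=(np.array([[316,311],[499,269],[517,349],[334,392]])+.5)/1.5625-.5
sc=(np.array([[464,305],[291,345],[413,270]])+.5)/1.5625-.5
def res(q): return np.r_[(proj("top",box2w(q,lid))-top).ravel(),(proj("scene",box2w(q,lid[[0,2,3]]))-sc).ravel()]
s=least_squares(res,[.55,.03,.2],loss='soft_l1');q=s.x;print(q,np.round(res(q),1));np.save("q.npy",q)
im=np.load("pics/top0.npy")
w=[unwrap("top",im,q,y,px=6,amax=75) for y in(.078,.036,-.006)]
for a in w: cv2.line(a,(0,a.shape[0]//2),(12,a.shape[0]//2),(255,0,0),2)
z=np.hstack([np.pad(a,((0,0),(4,4),(0,0))) for a in w])
p=pan2box([[0,.099,.006],[0,.057,.006],[0,.015,.006],[0,-.027,.006],[0,-.064,.02]])
pix=proj("top",box2w(q,p));c=cv2.resize(im[225:275,205:335],None,fx=5,fy=5,interpolation=cv2.INTER_CUBIC)
for u in list(pix)+list(proj("top",box2w(q,lid))): cv2.circle(c,tuple(int(v) for v in (u-[205,225]+.5)*5),3,(255,0,0),-1)
H=max(c.shape[0],z.shape[0]);W=c.shape[1]
out=np.zeros((600,800,3),np.uint8);zz=cv2.resize(z,(400,340));out[:250,:650]=c;out[255:595,:400]=zz
cv2.imwrite("pics/fit0.png",out[...,::-1])
E
python3 fit.py
```

```text
[ 0.6128216  -0.0159241   0.24511904] [-0.4 -1.1  0.3 -1.4  2.2 -0.2  0.2  0.7  0.7 -1.7 -2.  -1.   1.7 -3.3]
```

View pics/fit0.png

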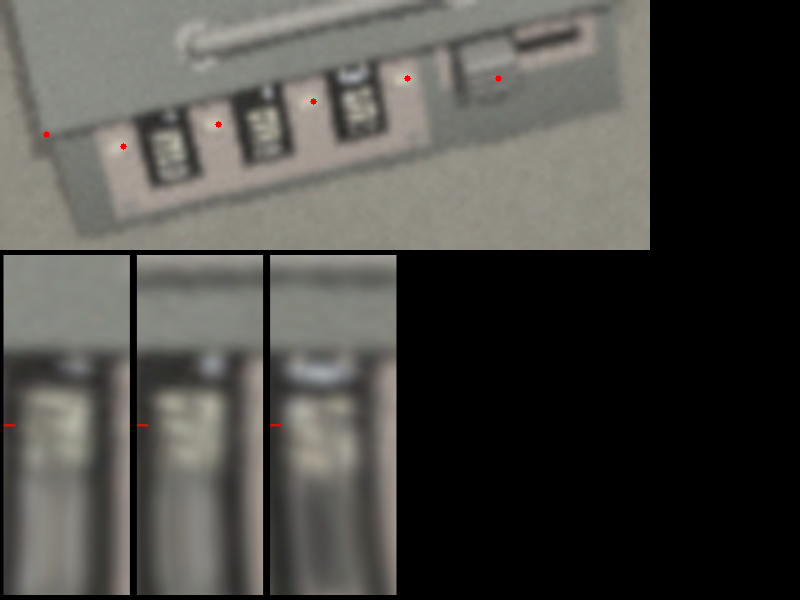

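The ridges sit about 1 px left of my fit, so I'll refit with ridges and top view only. I'll also average frames for a better look at the numerals.

```bash
cat > fit2.py <<'E'
from h import *
lid=np.array([[.08,.127,.103],[.08,-.127,.103],[-.034,-.127,.103],[-.034,.127,.103]])
top=(np.array([[316,311],[499,269],[517,349],[334,392]])+.5)/1.5625-.5
rid=pan2box([[0,.099,.006],[0,.057,.006],[0,.015,.006],[0,-.027,.006]])
rp=np.array([[118,147],[212,124],[305,102],[399,79]])/5+[205,225]-.5
def res(q): return np.r_[(proj("top",box2w(q,lid))-top).ravel(),2*(proj("top",box2w(q,rid))-rp).ravel()]
s=least_squares(res,[.55,.03,.2],loss='soft_l1');q=s.x;print(q,np.round(res(q),1));np.save("q.npy",q)
im=np.mean([snapshot("top").astype(np.float32) for _ in range(16)],0);np.save("pics/avg.npy",im)
b=cv2.resize(im[232:270,222:292],None,fx=11,fy=11,interpolation=cv2.INTER_CUBIC)
w=[unwrap("top",im,q,y,px=6,amax=60) for y in(.078,.036,-.006)]
for a in w: cv2.line(a,(0,a.shape[0]//2),(12,a.shape[0]//2),(255,0,0),2)
z=np.hstack([np.pad(a,((0,0),(4,4),(0,0))) for a in w]);z=cv2.resize(z,None,fx=.4,fy=.4,interpolation=cv2.INTER_AREA)
out=np.zeros((600,800,3),np.float32);out[:b.shape[0],:b.shape[1]]=b;out[425:425+z.shape[0],:z.shape[1]]=z
cv2.imwrite("pics/fit1.png",np.clip((out[...,::-1]-20)*1.5,0,255).astype(np.uint8))
print(z.shape)
E
python3 fit2.py
```

```text
[ 0.61245012 -0.01344041  0.23991671] [-1.5 -1.3 -0.6 -1.   1.1  0.3 -1.2  0.6 -0.6 -0.3 -0.1  0.1  0.8  0.1
  1.   0.4]
(161, 182, 3)
```

View pics/fit1.png

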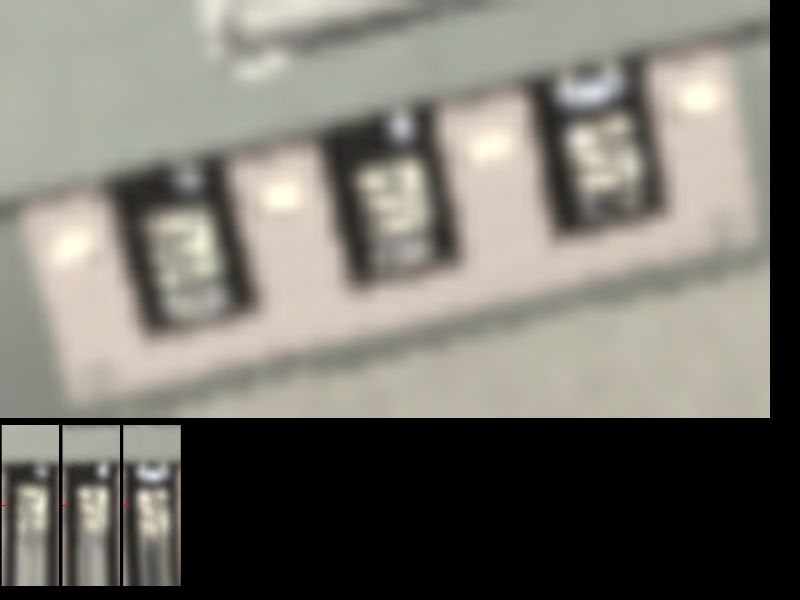

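```bash
cat > read.py <<'E'
from h import *
def strip(font,th):  # 10 px/mm; digit 11x14mm, pitch 20.1mm; row 0 = top; numeral k centred at (10-k)*pitch
    W,Pt=240,201; s=np.zeros((Pt*10,W),np.float32)
    for k in range(10):
        g=np.zeros((300,300),np.uint8); cv2.putText(g,str(k),(60,220),font,6,255,th)
        x,y,w,h=cv2.boundingRect(g); d=g[y:y+h,x:x+w]; ww=110 if k!=1 else int(110*min(1,w/h*1.25))
        d=cv2.resize(d,(ww,140)); cy=(9-k)*Pt+Pt//2; s[cy-70:cy+70,120-ww//2:120-ww//2+ww]=d
    return s
banks=[strip(f,t) for f in(cv2.FONT_HERSHEY_SIMPLEX,cv2.FONT_HERSHEY_DUPLEX) for t in(18,30)]
def read(im,q,top=18,bot_=-40,full=False):
    g=cv2.cvtColor(im.astype(np.float32),cv2.COLOR_RGB2GRAY); out=[]
    for y0 in(.078,.036,-.006):
        n=101; ang=np.linspace(top,bot_,n); yy=np.linspace(.009,-.009,46)
        A,Y=np.meshgrid(np.radians(ang),yy,indexing='ij')
        B=[]
        P=np.stack([.032*np.sin(A),y0+Y,-.018+.032*np.cos(A)],-1); m=proj("top",box2w(q,pan2box(P))).astype(np.float32)
        o=cv2.remap(g,m[...,0],m[...,1],cv2.INTER_LINEAR)
        N=A*0+1; wgt=np.clip(np.cos(A-np.radians(50)+0),.1,1)
        for bi,s in enumerate(banks):
            sb=cv2.GaussianBlur(np.vstack([s,s,s]),(0,0),11)
            for v in np.arange(0,10,.05):
                for dx in(-1,-.5,0,.5,1):
                    # wheel value v on line: rim angle a shows strip value v+a/36
                    for da in(-3,0,3):
                        val=v+(ang+da)/36; row=(9.5-val)*201+2010
                        my=np.repeat(row[:,None],46,1).astype(np.float32); mx=np.repeat((120-yy*1e4+dx*10)[None],n,0).astype(np.float32)
                        t=cv2.remap(sb,mx,my,cv2.INTER_LINEAR)
                        if da: continue
                        a=(o-np.average(o,weights=wgt));b=(t-np.average(t,weights=wgt))
                        B.append(((wgt*a*b).sum()/np.sqrt((wgt*a*a).sum()*(wgt*b*b).sum()),round(v,2),bi,dx))
        B.sort(reverse=True); best={}
        for r in B: best.setdefault(round(r[1])%10,r)
        out.append([(k,round(float(r[0]),3),float(r[1])) for k,r in list(best.items())[:4]])
    return out
if __name__=="__main__":
    q=np.load("q.npy"); im=np.load("pics/avg.npy")
    for r in read(im,q): print(r)
E
sed -i 's/for da in(-3,0,3)/for da in(0,)/' read.py
python3 read.py
```

```text
[(9, 0.784, 9.0), (8, 0.781, 8.0), (3, 0.772, 3.05), (6, 0.752, 6.0)]
[(8, 0.79, 8.05), (9, 0.79, 9.05), (6, 0.764, 6.05), (2, 0.758, 2.05)]
[(5, 0.727, 5.15), (8, 0.724, 8.1), (6, 0.702, 6.1), (9, 0.696, 9.15)]
```

Digit identity is still ambiguous, but the phases are near whole numbers. The numerals will disambiguate once they roll. Next is a move planner.

```bash
cat > plan.py <<'E'
from h import *
import json,sys,os
q=np.load("q.npy"); NL=.019
RB=R.from_euler('z',q[2])
def Rlean(deg): # tool z into panel leaning deg, tool x = box +y
    a=np.radians(deg); M=np.array([[0,np.cos(a),np.sin(a)],[1,0,0],[0,np.sin(a),-np.cos(a)]]); return RB*R.from_matrix(M)
def panel(x,y,z,lean=40,tip=NL): # pose with fingertip centre at panel point (mm)
    Rt=Rlean(lean); return box2w(q,pan2box([x/1e3,y/1e3,z/1e3]))-Rt.apply([0,0,tip]),Rt
def boxp(x,y,z,lean,tip=0): 
    Rt=Rlean(lean); return box2w(q,[x/1e3,y/1e3,z/1e3])-Rt.apply([0,0,tip]),Rt
def cmd():
    if os.path.exists("cmd.json"):
        d=json.load(open("cmd.json")); return np.array(d["p"]),R.from_rotvec(d["r"])
    o=bot.observe(); return o["eef_pos"],R.from_euler('xyz',o["tool_rot"])
def sent(s,t): # record final row sent
    p,r=cmd(); p2=p+r.apply(np.array(s)*.5); r2=r*R.from_rotvec(np.array(t)*np.radians(120))
    json.dump({"p":p2.tolist(),"r":r2.as_rotvec().tolist()},open("cmd.json","w"))
def delta(p,r,base=None):
    p0,r0=base or cmd(); return np.round(r0.inv().apply(p-p0)/.5,4).tolist(),np.round((r0.inv()*r).as_rotvec()/np.radians(120),4).tolist()
def tipnow():
    o=bot.observe(); Rt=R.from_euler('xyz',o["tool_rot"]); t=o["eef_pos"]+Rt.apply([0,0,NL])
    b=RB.inv().apply(t-[q[0],q[1],0]); d=b-pan2box([0,0,0]); 
    return np.round([d[0]*C+d[2]*S,d[1],-d[0]*S+d[2]*C],4)*1e3
E
python3 -c "
from plan import *
print(delta(*panel(0,78,100)),panel(0,78,100)[0])
print(delta(*panel(0,78,100),base=None)); print(R.from_matrix(Rlean(40).as_matrix()).as_euler('xyz'))"
```

```text
([-0.8407, -0.8363, 0.2163], [-0.3102, -0.1495, 0.4108]) [0.47885403 0.03417816 0.14959203]
([-0.8407, -0.8363, 0.2163], [-0.3102, -0.1495, 0.4108])
[ 2.44346095e+00 -2.22044605e-16  1.81071303e+00]
```

drive_tool(motion=[[255,[-0.42,-0.418,0.108],[-0.155,-0.075,0.205]],[255,[-0.42,-0.418,0.108],[-0.155,-0.075,0.205]],[255,[-0.42,-0.418,0.108],[-0.155,-0.075,0.205]],[255,[-0.42,-0.418,0.108],[-0.155,-0.075,0.205]],[255,[-0.84,-0.836,0.216],[-0.31,-0.15,0.411]],[255,[-0.84,-0.836,0.216],[-0.31,-0.15,0.411]],[255,[-0.84,-0.836,0.216],[-0.31,-0.15,0.411]],[255,[-0.84,-0.836,0.216],[-0.31,-0.15,0.411]],[255,[-0.84,-0.836,0.216],[-0.31,-0.15,0.411]],[255,[-0.84,-0.836,0.216],[-0.31,-0.15,0.411]]])

```text
t: 2.15
eef_pos: [0.3994, 0.191, 0.1179]
tool_rot: [2.819, 0.229, 2.044]
wrist_force: [0.6, -0.4, -0.7]
gripper_width: 0.0006
gripper_force: 0.0
```

```bash
python3 -c "
from plan import *
print(delta(*panel(0,78,100)),tipnow())"
```

```text
([-0.3569, -0.0072, 0.0168], [-0.1651, 0.041, 0.1507]) [-57.  246.7 102.6]
```

drive_tool(motion=[[255,[-0.357,-0.007,0.017],[-0.165,0.041,0.151]],[255,[-0.357,-0.007,0.017],[-0.165,0.041,0.151]],[255,[-0.357,-0.007,0.017],[-0.165,0.041,0.151]],[255,[-0.357,-0.007,0.017],[-0.165,0.041,0.151]],[255,[-0.357,-0.007,0.017],[-0.165,0.041,0.151]],[255,[-0.357,-0.007,0.017],[-0.165,0.041,0.151]]])

```text
t: 2.9
eef_pos: [0.4775, 0.0649, 0.132]
tool_rot: [2.631, 0.088, 1.903]
wrist_force: [0.3, -0.7, 0.2]
gripper_width: 0.0004
gripper_force: 0.0
```

```bash
python3 -c "
from plan import *
print(delta(*panel(0,78,100)),tipnow(),delta(*panel(-8,78,30)),delta(*panel(-8,78,13)),bot.observe()['joints'])"
```

```text
([-0.0618, -0.0006, -0.0346], [-0.0875, 0.0095, 0.0602]) [-10.2 107.5  83. ] ([-0.0586, 0.0094, 0.106], [-0.0875, 0.0095, 0.0602]) ([-0.0583, 0.0156, 0.1394], [-0.0875, 0.0095, 0.0602]) [ 0.78402576  0.75028346 -1.25230669  2.39334486  1.82552003  0.71250027
 -1.46576813]
```

J3 and J4 are at their limits, so I'll identify the kinematics from the poses seen so far and find a reachable lean and posture.

```bash
cat > fk.py <<'E'
from plan import *
import itertools
D=[([-1.20420012,.537063,-.004429,1.53871277,.00262127,1.0673152,-.07117704],[.27242685,.58960678,.25696853],[-3.14010585,.00013424,2.70889309])]
o=bot.observe(); D.append((o["joints"],o["eef_pos"],o["tool_rot"]))
def fk(q_,s,p):
    a1,a7,h,L1,L2,L3,e1,e2=p; r=R.from_euler('z',s[0]*q_[0]+a1); P=np.array([0,0,h])
    r=r*R.from_euler('y',q_[1])*R.from_euler('z',s[1]*q_[2]); P=P+r.apply([e1,0,L1])
    r=r*R.from_euler('y',q_[3])*R.from_euler('z',s[2]*q_[4]); P=P+r.apply([-e1,0,L2])
    r=r*R.from_euler('y',q_[5]); P=P+r.apply([e2,0,0]); r=r*R.from_euler('z',s[3]*q_[6]+a7); return P+r.apply([0,0,L3]),r
def fit():
    best=None
    for s in itertools.product((1,-1),repeat=4):
        def f(p):
            z=[]
            for j,x,e in D:
                P,r=fk(j,s,p); z+=list(P-x)+list(.3*(r.inv()*R.from_euler('xyz',e)).as_rotvec())
            return np.r_[z,.01*p[6:]]
        for g in(0,1.57,3.14,-1.57):
          for g1 in(0,1.57,3.14,-1.57):
            m=least_squares(f,[g1,g,.33,.4,.4,.2,0,0])
            if best is None or m.cost<best[0]: best=(m.cost,s,m.x,m.fun)
    return best
if __name__=="__main__":
    b=fit(); print(b[0],b[1],np.round(b[2],4)); print(np.round(b[3],4)); np.save("fk.npy",np.r_[b[1],b[2]])
E
python3 fk.py
```

```text
5.193183500637804e-05 (-1, -1, -1, -1) [-0.0657  1.5094  0.3439  0.4976  0.4941  0.2684 -0.0194  0.011 ]
[-0.0021  0.001  -0.     -0.     -0.     -0.0013 -0.     -0.      0.
 -0.002   0.0095  0.0013 -0.0002  0.0001]
```

```bash
cat > ik.py <<'E'
from fk import *
b=np.load("fk.npy"); s_,p_=b[:4],b[4:]
lo=np.array([-2.7,-.37,-1.27,.24,-1.31,.19,-2.76]);hi=np.array([2.7,2.16,1.26,2.4,4.45,1.91,2.76])
def ik(P,Rt,q0):
    def f(j):
        x,r=fk(j,s_,p_); return np.r_[10*(x-P),3*(r.inv()*Rt).as_rotvec(),.003*(j-(lo+hi)/2)/(hi-lo)]
    m=least_squares(f,np.clip(q0,lo+.03,hi-.03),bounds=(lo+.01,hi-.01)); return m.x,np.linalg.norm(m.fun[:6])
if __name__=="__main__":
    q1=bot.observe()["joints"]; q0=np.array(D[0][0]); q0b=q0.copy();q0b[0]=0
    for lean in(20,25,30,35,40,45):
        for spin in(0,180,90,-90):
            best=[]
            for y in(78,-50):
                Rt=Rlean(lean)*R.from_euler('z',spin,degrees=True); P=box2w(q,pan2box([-.01,y/1e3,.014]))-Rt.apply([0,0,NL])
                rng=np.random.default_rng(0)
                best.append(min((ik(P,Rt,g) for g in [q0b,q1]+[rng.uniform(lo,hi) for _ in range(4)]),key=lambda t:t[1]))
            print(lean,spin,[(round(e,3),np.round(j,2).tolist()) for j,e in best])
E
python3 ik.py
```

```text
20 0 [(np.float64(0.0), [0.57, 0.74, -0.9, 2.17, 1.43, 0.48, -1.16]), (np.float64(0.0), [0.73, 0.72, -0.78, 2.05, 1.06, 0.37, -0.56])]
20 180 [(np.float64(0.0), [0.63, 0.78, -0.98, 2.17, 1.47, 0.54, 1.97]), (np.float64(0.0), [0.92, 0.88, -1.04, 2.07, 1.34, 0.57, 2.4])]
20 90 [(np.float64(0.0), [-0.21, 0.54, 0.16, 2.14, -0.91, 0.2, -0.54]), (np.float64(0.0), [0.34, 0.59, -0.22, 2.02, -0.15, 0.23, -1.01])]
20 -90 [(np.float64(0.0), [0.61, 0.77, -0.95, 2.17, 1.46, 0.52, 0.4]), (np.float64(0.0), [0.87, 0.83, -0.98, 2.07, 1.29, 0.52, 0.86])]
25 0 [(np.float64(0.0), [0.71, 0.85, -1.06, 2.24, 1.76, 0.59, -1.39]), (np.float64(0.0), [0.95, 0.88, -1.05, 2.13, 1.55, 0.5, -0.91])]
25 180 [(np.float64(0.0), [0.58, 0.73, -0.89, 2.24, 1.75, 0.44, 1.68]), (np.float64(0.0), [0.95, 0.88, -1.04, 2.13, 1.55, 0.49, 2.23])]
25 90 [(np.float64(0.043), [0.24, 0.58, -0.47, 2.27, 2.13, 0.2, 2.75]), (np.float64(0.0), [0.95, 0.88, -1.05, 2.13, 1.55, 0.5, -2.49])]
25 -90 [(np.float64(0.0), [0.66, 0.8, -1.0, 2.24, 1.75, 0.53, 0.15]), (np.float64(0.0), [0.95, 0.88, -1.05, 2.13, 1.55, 0.5, 0.66])]
30 0 [(np.float64
[... 1439 characters left out ...]
28, 4.08, 0.71, 0.97])]
40 -90 [(np.float64(0.0), [0.89, 1.11, -1.17, 2.39, 2.4, 0.83, -0.15]), (np.float64(0.0), [1.05, 0.95, -0.99, 2.3, 2.53, 0.45, -0.16])]
45 0 [(np.float64(0.097), [-1.1, 1.34, 1.25, 2.39, 3.83, 1.31, 1.79]), (np.float64(0.0), [-0.14, 0.74, 0.5, 2.31, 3.99, 0.88, 2.6])]
45 180 [(np.float64(0.097), [-1.1, 1.34, 1.25, 2.39, 3.83, 1.31, -1.36]), (np.float64(0.0), [0.17, 0.68, 0.16, 2.31, 3.91, 0.73, -0.32])]
45 90 [(np.float64(0.097), [-1.1, 1.34, 1.25, 2.39, 3.83, 1.31, 0.22]), (np.float64(0.0), [0.0, 0.7, 0.34, 2.31, 3.96, 0.8, 1.13])]
45 -90 [(np.float64(0.127), [0.98, 1.34, -1.26, 2.39, 2.48, 0.96, 0.01]), (np.float64(0.0), [0.42, 0.68, -0.13, 2.32, 3.8, 0.62, -1.67])]
```

Lean 30° is comfortably reachable on the current branch. I'll hover over the left wheel at that lean.

```bash
cat >> plan.py <<'E'
LEAN=30
def wh(y,u,w,lean=LEAN): # fingertip u mm along tool y from the axle, w mm out along -tool z
    Rt=Rlean(lean); a=box2w(q,pan2box([0,y/1e3,-.018])); return a+Rt.apply([0,u/1e3,-(w/1e3+NL)]),Rt
def now(lean=LEAN): # y,u,w of the measured tip
    o=bot.observe(); Rt=R.from_euler('xyz',o["tool_rot"]); t=o["eef_pos"]+Rt.apply([0,0,NL])-box2w(q,pan2box([0,0,-.018]))
    d=Rlean(lean).inv().apply(t)*1e3; e=(Rlean(lean).inv()*Rt).as_rotvec(degrees=True)
    return "y %.1f u %.1f w %.1f"%(d[0],d[1],-d[2]),"rot",np.round(e,1),"F",np.round(Rlean(lean).inv().apply(o["wrist_force"]),1),"q",np.round(o["joints"],2)
E
python3 -c "
from plan import *
print(delta(*wh(78,-10,72)),*now())"
```

```text
([-0.0626, 0.0277, 0.053], [-0.0042, 0.0147, 0.0591]) y 107.5 u -27.6 w 97.7 rot [ 0.5 -1.8 -7.1] F [-0.7  0.2 -0.1] q [ 0.78  0.75 -1.25  2.39  1.83  0.71 -1.47]
```

drive_tool(motion=[[255,[-0.063,0.028,0.053],[-0.004,0.015,0.059]],[255,[-0.063,0.028,0.053],[-0.004,0.015,0.059]],[255,[-0.063,0.028,0.053],[-0.004,0.015,0.059]],[255,[-0.063,0.028,0.053],[-0.004,0.015,0.059]]])

```text
t: 3.4
eef_pos: [0.5098, 0.0435, 0.118]
tool_rot: [2.622, 0.005, 1.816]
wrist_force: [-0.4, 1.0, -0.2]
gripper_width: 0.0005
gripper_force: 0.0
```

```bash
python3 -c "
from plan import *
print(delta(*wh(78,-10,35)),*now())"
```

```text
([-0.0034, 0.0035, 0.0747], [-0.0021, 0.0007, 0.0032]) y 79.7 u -11.7 w 72.4 rot [ 0.3 -0.1 -0.4] F [ 1.  -0.3  0.1] q [ 0.83  0.82 -1.21  2.33  1.85  0.66 -1.47]
```

drive_tool(motion=[[255,[-0.003,0.0215,0.03],[-0.002,0.001,0.003]],[255,[-0.003,0.0215,0.075],[-0.002,0.001,0.003]],[255,[-0.003,0.0215,0.077],[-0.002,0.001,0.003]],[255,[-0.003,0.0215,0.081],[-0.002,0.001,0.003]],[255,[-0.003,0.0215,0.083],[-0.002,0.001,0.003]],[255,[-0.003,0.0215,0.083],[-0.002,0.001,0.003]]])

```text
t: 4.15
eef_pos: [0.5402, 0.0483, 0.0895]
tool_rot: [2.614, 0.005, 1.81]
wrist_force: [-28.3, -15.5, 50.2]
gripper_width: 0.0001
gripper_force: 29.3
```

```bash
python3 -c "
from plan import *
print(*now())"
```

```text
y 77.0 u 0.8 w 32.4 rot [-0.2 -0.2 -0.1] F [ -8.4  -1.9 -59.1] q [ 0.77  0.91 -1.15  2.27  1.94  0.7  -1.5 ]
```

Contact is at w = 32.4 and the arm is stiff at about 40 N/mm, so I'm backing off.

drive_tool(motion=[[255,[0,0,-0.0025],[0,0,0]],[255,[0,0,-0.0025],[0,0,0]]])

```text
t: 4.4
eef_pos: [0.5402, 0.0481, 0.0898]
tool_rot: [2.615, 0.003, 1.81]
wrist_force: [-16.1, -8.8, 31.4]
gripper_width: 0.0004
gripper_force: 18.4
```

```bash
python3 -c "
from plan import *
print(*now())"
```

```text
y 76.9 u 0.8 w 32.7 rot [-0.2 -0.2 -0. ] F [ -4.7   0.3 -36.1] q [ 0.77  0.91 -1.15  2.27  1.93  0.7  -1.5 ]
```

drive_tool(motion=[[255,[0,0,-0.003],[0,0,0]],[255,[0,-0.005,-0.003],[0,0,0]],[255,[0,-0.01,-0.003],[0,0,0]],[255,[0,-0.015,-0.003],[0,0,0]],[255,[0,-0.02,-0.003],[0,0,0]],[255,[0,-0.02,-0.003],[0,0,0]]])

```text
t: 5.15
eef_pos: [0.5307, 0.0458, 0.0845]
tool_rot: [2.617, 0.0, 1.809]
wrist_force: [-5.3, -3.5, 8.4]
gripper_width: 0.0004
gripper_force: 5.4
```

```bash
python3 -c "
from plan import *
print(*now())"
```

```text
y 76.9 u -10.4 w 33.0 rot [-0.  -0.1  0.1] F [ -2.2  -0.9 -10.3] q [ 0.78  0.92 -1.15  2.29  1.96  0.7  -1.52]
```

drive_tool(motion=[[255,[0,-0.005,0],[0,0,0]],[255,[0,-0.01,0],[0,0,0]],[255,[0,-0.015,0],[0,0,0]],[255,[0,-0.0178,0],[0,0,0]],[255,[0,-0.0178,0],[0,0,0]],[255,[0,-0.0178,-0.05],[0,0,0]],[255,[0,-0.1,-0.1],[0,0,0]],[255,[0,-0.16,-0.1],[0,0,0]],[255,[0,-0.16,-0.1],[0,0,0]]])

```text
t: 6.28
eef_pos: [0.4739, 0.021, 0.0884]
tool_rot: [2.646, -0.01, 1.811]
wrist_force: [0.6, 0.7, 0.3]
gripper_width: 0.0004
gripper_force: 0.0
```

```bash
cat > look.py <<'E'
from read import *
import sys
def look(name,view=True):
    q=np.load("q.npy"); im=np.mean([snapshot("top").astype(np.float32) for _ in range(6)],0);np.save(f"pics/{name}.npy",im)
    b=cv2.resize(im[226:274,216:300],None,fx=9,fy=9,interpolation=cv2.INTER_CUBIC)
    cv2.imwrite(f"pics/{name}.png",np.clip((b[...,::-1]-20)*1.5,0,255).astype(np.uint8))
    for r in read(im,q): print(r)
if __name__=="__main__":
    look(sys.argv[1])
    from plan import now; print(*now())
E
python3 look.py l1
```

```text
[(9, 0.732, 8.75), (0, 0.704, 9.7), (6, 0.685, 5.75), (8, 0.631, 7.8)]
[(8, 0.789, 8.05), (9, 0.788, 9.05), (6, 0.762, 6.05), (5, 0.756, 5.05)]
[(5, 0.727, 5.15), (8, 0.724, 8.1), (6, 0.702, 6.1), (9, 0.696, 9.15)]
y 67.4 u -60.3 w 67.5 rot [1.5 0.5 0.1] F [-0.1 -0.1 -0.2] q [ 0.94  0.96 -1.27  2.39  1.93  0.76 -1.45]
```

View pics/l1.png

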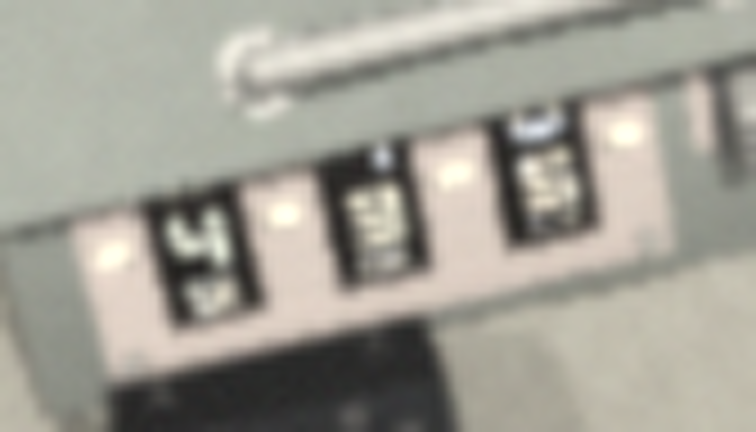

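The left wheel now clearly shows an open "4" at (200,237) with the previous numeral below. The middle looks like 3 (stem of the 4 above it) and the right like 5. I'll add a segment-style font bank to get better phases.

```bash
cat >> read.py <<'E'
E
python3 - <<'E'
s=open('read.py').read()
s=s.replace("banks=[","""SEG={0:'abcdef',1:'bc',2:'abged',3:'abgcd',4:'fgbc',5:'afgcd',6:'afgedc',7:'abc',8:'abcdefg',9:'abcdfg'}
def seg(th):
    W,Pt=240,201; s=np.zeros((Pt*10,W),np.float32); h=th//2; x0,x1,t,m,b=65+h,175-h,h,70,140-h
    L=dict(a=(x0,t,x1,t),b=(x1,t,x1,m),c=(x1,m,x1,b),d=(x0,b,x1,b),e=(x0,m,x0,b),f=(x0,t,x0,m),g=(x0,m,x1,m))
    for k in range(10):
        y0=(9-k)*Pt+Pt//2-70
        for c in SEG[k]:
            l=L[c]; cv2.rectangle(s,(l[0]-h,l[1]-h+y0),(l[2]+h,l[3]+h+y0),255,-1)
    return s
banks=[seg(20),seg(28)]+[""",1)
open('read.py','w').write(s)
E
python3 - <<'E'
import sys; sys.path.insert(0,'.')
import os; os.chdir('.')
import read as r, numpy as np
q=np.load('q.npy'); full=r.banks
for n in('avg','l1'):
    im=np.load(f'pics/{n}.npy')
    for nm,bk in(("seg",full[:2]),("her",full[2:])):
        r.banks=bk; print(n,nm,*r.read(im,q),sep="\n ")
E
```

```text
avg
 seg
 [(3, 0.821, 3.05), (9, 0.801, 9.05), (8, 0.787, 8.05), (2, 0.759, 2.05)]
 [(3, 0.809, 3.05), (9, 0.808, 9.05), (8, 0.805, 8.05), (6, 0.774, 6.05)]
 [(8, 0.777, 8.1), (5, 0.772, 5.1), (6, 0.77, 6.1), (9, 0.743, 9.1)]
avg
 her
 [(9, 0.784, 9.0), (8, 0.781, 8.0), (3, 0.772, 3.05), (6, 0.752, 6.0)]
 [(8, 0.79, 8.05), (9, 0.79, 9.05), (6, 0.764, 6.05), (2, 0.758, 2.05)]
 [(5, 0.727, 5.15), (8, 0.724, 8.1), (6, 0.702, 6.1), (9, 0.696, 9.15)]
l1
 seg
 [(4, 0.889, 3.85), (9, 0.731, 8.85), (6, 0.707, 5.7), (7, 0.699, 7.0)]
 [(3, 0.81, 3.05), (9, 0.808, 9.05), (8, 0.806, 8.05), (6, 0.774, 6.05)]
 [(8, 0.778, 8.1), (5, 0.772, 5.1), (6, 0.77, 6.1), (9, 0.744, 9.1)]
l1
 her
 [(9, 0.732, 8.75), (0, 0.704, 9.7), (6, 0.685, 5.75), (8, 0.631, 7.8)]
 [(8, 0.789, 8.05), (9, 0.788, 9.05), (6, 0.762, 6.05), (5, 0.756, 5.05)]
 [(5, 0.727, 5.15), (8, 0.724, 8.1), (6, 0.702, 6.1), (9, 0.696, 9.15)]
```

Left reads 3.85 and needs about 3 mm more; I'll do that last. Next is the middle wheel, 3 → 1, rolling up.

```bash
python3 -c "
from plan import *
print(delta(*wh(36,-17,44)))"
```

```text
([-0.0627, 0.0869, 0.0442], [-0.0122, -0.004, -0.0007])
```

drive_tool(motion=[[255,[-0.063,0.087,0.02],[-0.012,-0.004,-0.001]],[255,[-0.063,0.087,0.044],[-0.012,-0.004,-0.001]],[255,[-0.063,0.087,0.044],[-0.012,-0.004,-0.001]]])

```text
t: 6.95
eef_pos: [0.5288, 0.0031, 0.0897]
tool_rot: [2.62, -0.001, 1.811]
wrist_force: [-0.9, 0.8, -0.3]
gripper_width: 0.0005
gripper_force: 0.0
```

```bash
python3 -c "
from plan import *
print(delta(*wh(36,-19,33.5)),*now())"
```

```text
([0.0001, -0.0017, 0.02], [-0.0011, -0.0003, -0.0002]) y 36.0 u -18.2 w 43.5 rot [0.1 0.  0. ] F [ 1.  -0.7 -0.1] q [ 0.94  0.97 -1.22  2.28  1.91  0.71 -1.34]
```

drive_tool(motion=[[255,[0,-0.002,0.018],[-0.001,0,0]],[255,[0,-0.002,0.021],[-0.001,0,0]],[255,[0,-0.002,0.022],[-0.001,0,0]],[255,[0,-0.002,0.022],[-0.001,0,0]],[255,[0,0.004,0.022],[-0.001,0,0]],[255,[0,0.009,0.022],[-0.001,0,0]]])

```text
t: 7.7
eef_pos: [0.5386, 0.0047, 0.0832]
tool_rot: [2.617, -0.0, 1.81]
wrist_force: [-0.8, -0.6, 0.1]
gripper_width: 0.0004
gripper_force: 0.5
```

```bash
python3 -c "
from plan import *
print(*now())"
```

```text
y 35.2 u -12.8 w 32.9 rot [-0.1 -0.   0. ] F [-0.4 -0.7 -0.5] q [ 0.92  0.99 -1.21  2.26  1.93  0.72 -1.35]
```

drive_tool(motion=[[255,[0,0,0.0016],[0,0,0]],[255,[0,0,0.0016],[0,0,0]]])

```text
t: 7.95
eef_pos: [0.5388, 0.0049, 0.0829]
tool_rot: [2.616, 0.001, 1.811]
wrist_force: [-5.9, -3.9, 10.0]
gripper_width: 0.0002
gripper_force: 5.8
```

```bash
python3 -c "
from plan import *
print(*now())"
```

```text
y 35.3 u -12.7 w 32.6 rot [-0.1 -0.1 -0. ] F [ -2.3  -0.8 -12. ] q [ 0.92  0.99 -1.21  2.26  1.93  0.72 -1.35]
```

drive_tool(motion=[[255,[0,0.008,0],[0,0,0]],[255,[0,0.016,0],[0,0,0]],[255,[0,0.024,0],[0,0,0]],[255,[0,0.029,0],[0,0,0]],[255,[0,0.029,0],[0,0,0]]])

```text
t: 8.57
eef_pos: [0.5512, 0.0081, 0.0906]
tool_rot: [2.616, 0.001, 1.811]
wrist_force: [-6.9, -3.8, 13.7]
gripper_width: 0.0008
gripper_force: 7.9
```

```bash
python3 -c "
from plan import *
print(*now())"
```

```text
y 35.4 u 2.2 w 32.8 rot [-0.1 -0.  -0. ] F [ -2.    0.3 -15.7] q [ 0.9   0.98 -1.21  2.24  1.89  0.71 -1.32]
```

drive_tool(motion=[[255,[0,0,-0.012],[0,0,0]],[255,[0,-0.0384,-0.012],[0,0,0]],[255,[0,-0.0384,-0.003],[0,0,0]],[255,[0,-0.0384,0],[0,0,0]],[255,[0,-0.0384,0],[0,0,0]],[255,[0,-0.03,0],[0,0,0]],[255,[0,-0.022,-0.0002],[0,0,0]],[255,[0,-0.014,-0.0004],[0,0,0]],[255,[0,-0.006,-0.0004],[0,0,0]],[255,[0,0,-0.0004],[0,0,0]]])

```text
t: 9.82
eef_pos: [0.5515, 0.0081, 0.0908]
tool_rot: [2.616, 0.001, 1.811]
wrist_force: [-7.4, -3.8, 12.1]
gripper_width: 0.0002
gripper_force: 7.3
```

```bash
python3 -c "
from plan import *
print(*now())"
```

```text
y 35.4 u 2.6 w 32.9 rot [-0.1 -0.  -0. ] F [ -1.9  -0.9 -14.5] q [ 0.9   0.97 -1.2   2.24  1.89  0.7  -1.32]
```

drive_tool(motion=[[255,[0,-0.003,-0.02],[0,0,0]],[255,[-0.082,-0.003,-0.02],[0,0,0]],[255,[-0.082,-0.003,-0.02],[0,0,0]],[255,[-0.082,-0.003,-0.004],[0,0,0]],[255,[-0.082,-0.003,0],[0,0,0]],[255,[-0.082,-0.003,0.0004],[0,0,0]],[255,[-0.082,-0.003,0.0004],[0,0,0]]])

```text
t: 10.7
eef_pos: [0.5594, -0.0315, 0.0895]
tool_rot: [2.616, 0.001, 1.812]
wrist_force: [-9.6, -6.4, 17.0]
gripper_width: 0.0004
gripper_force: 10.0
```

```bash
python3 -c "
from plan import *
print(*now())"
```

```text
y -4.9 u 0.4 w 32.6 rot [-0.1 -0.  -0.1] F [ -3.9  -0.8 -20.2] q [ 0.97  0.95 -1.16  2.21  1.85  0.62 -1.21]
```

drive_tool(motion=[[255,[0,0,-0.001],[0,0,0]],[255,[0,-0.009,-0.001],[0,0,0]],[255,[0,-0.018,-0.001],[0,0,0]],[255,[0,-0.027,-0.001],[0,0,0]],[255,[0,-0.036,-0.001],[0,0,0]],[255,[0,-0.036,-0.001],[0,0,0]]])

```text
t: 11.45
eef_pos: [0.5433, -0.0352, 0.0797]
tool_rot: [2.618, -0.001, 1.811]
wrist_force: [0.4, 0.5, 0.9]
gripper_width: 0.0003
gripper_force: 0.0
```

```bash
python3 -c "
from plan import *
print(*now())"
```

```text
y -4.7 u -18.8 w 32.3 rot [0.  0.1 0. ] F [ 0.4  0.9 -0.5] q [ 0.99  0.97 -1.16  2.24  1.9   0.63 -1.25]
```

drive_tool(motion=[[255,[0,0,-0.015],[0,0,0]],[255,[0,0.039,-0.015],[0,0,0]],[255,[0,0.039,-0.003],[0,0,0]],[255,[0,0.039,0],[0,0,0]],[255,[0,0.039,0],[0,0,0]],[255,[0,0.03,0],[0,0,0]],[255,[0,0.021,0],[0,0,0]],[255,[0,0.012,0],[0,0,0]],[255,[0,0.012,0],[0,0,0]]])

```text
t: 12.58
eef_pos: [0.5479, -0.0352, 0.0824]
tool_rot: [2.619, -0.0, 1.81]
wrist_force: [-4.1, -2.3, 3.7]
gripper_width: 0.0008
gripper_force: 3.0
```

```bash
python3 -c "
from plan import *
print(*now())"
```

```text
y -5.8 u -13.6 w 32.4 rot [ 0.1 -0.   0.1] F [-1.2 -2.1 -5.5] q [ 0.98  0.96 -1.16  2.23  1.89  0.62 -1.24]
```

drive_tool(motion=[[255,[0,0,-0.03],[0,0,0]],[255,[0,-0.06,-0.08],[0,0,0]],[255,[0,-0.1,-0.08],[0,0,0]],[255,[0,-0.1,-0.08],[0,0,0]]])

```text
t: 13.08
eef_pos: [0.4859, -0.05, 0.0918]
tool_rot: [2.62, -0.001, 1.81]
wrist_force: [-0.7, 0.7, -0.3]
gripper_width: 0.0002
gripper_force: 0.0
```

```bash
python3 look.py l2; python3 -c "
from plan import *
print(delta(*wh(-5,0,40)))"
```

```text
[(4, 0.889, 3.85), (9, 0.732, 8.85), (6, 0.706, 5.75), (0, 0.702, 9.7)]
[(1, 0.856, 1.3), (7, 0.7, 7.35), (2, 0.673, 1.5), (4, 0.668, 3.5)]
[(7, 0.864, 6.6), (1, 0.819, 0.6), (6, 0.813, 6.5), (0, 0.753, 0.5)]
y -5.6 u -61.2 w 72.3 rot [-0.1  0.   0. ] F [ 0.7 -0.3  0. ] q [ 1.1   0.9  -1.19  2.36  1.94  0.59 -1.3 ]
([0.0012, 0.1223, 0.0648], [0.0008, -0.0, -0.0002])
```

View pics/l2.png

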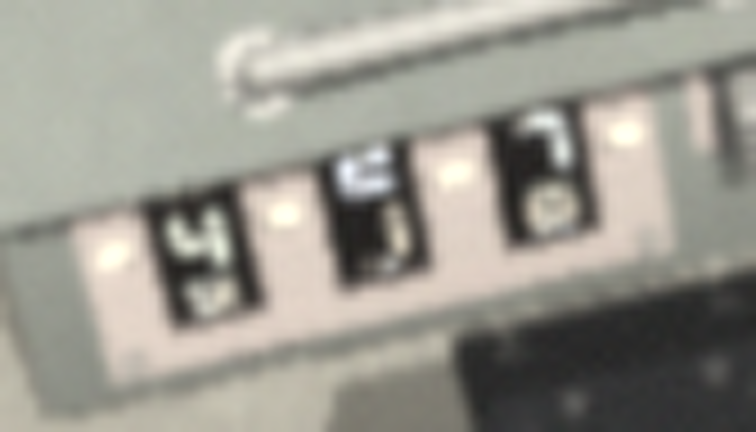

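The wheels show 4, 1 and 7, phases 3.85, 1.3 and 6.6. The trims are right 8 mm down, middle 6 mm up and left 3 mm down.

drive_tool(motion=[[255,[0.001,0.08,0.04],[0,0,0]],[255,[0.001,0.122,0.065],[0,0,0]],[255,[0.001,0.122,0.065],[0,0,0]],[255,[0.001,0.122,0.077],[0,0,0]],[255,[0.001,0.122,0.08],[0,0,0]],[255,[0.001,0.122,0.08],[0,0,0]]])

```text
t: 14.12
eef_pos: [0.5571, -0.0323, 0.0885]
tool_rot: [2.618, -0.0, 1.81]
wrist_force: [-3.2, -1.2, 5.0]
gripper_width: 0.0006
gripper_force: 3.0
```

```bash
python3 -c "
from plan import *
print(*now())"
```

```text
y -5.2 u -2.2 w 32.8 rot [ 0. -0.  0.] F [-0.4 -0.5 -6.1] q [ 0.96  0.93 -1.14  2.21  1.85  0.59 -1.23]
```

drive_tool(motion=[[255,[0,0,0.0005],[0,0,0]],[255,[0,-0.006,0.0005],[0,0,0]],[255,[0,-0.012,0.0005],[0,0,0]],[255,[0,-0.0163,0.0005],[0,0,0]],[255,[0,-0.0163,0.0005],[0,0,0]],[255,[0,-0.0163,-0.025],[0,0,0]],[255,[0.082,-0.012,-0.025],[0,0,0]],[255,[0.082,-0.012,-0.008],[0,0,0]],[255,[0.082,-0.012,-0.0005],[0,0,0]],[255,[0.082,-0.012,-0.0005],[0,0,0]]])

```text
t: 15.38
eef_pos: [0.5429, 0.0061, 0.0859]
tool_rot: [2.618, -0.0, 1.81]
wrist_force: [-3.3, 0.7, 5.3]
gripper_width: 0.0006
gripper_force: 3.0
```

```bash
python3 -c "
from plan import *
print(*now())"
```

```text
y 35.5 u -7.5 w 33.0 rot [-0. -0.  0.] F [ 1.5  0.  -6.2] q [ 0.89  0.95 -1.17  2.25  1.92  0.67 -1.37]
```

drive_tool(motion=[[255,[0,0,0.0005],[0,0,0]],[255,[0,0.006,0.0005],[0,0,0]],[255,[0,0.0122,0.0005],[0,0,0]],[255,[0,0.0122,0.0005],[0,0,0]],[255,[0,0.0122,-0.025],[0,0,0]],[255,[0.084,0.009,-0.025],[0,0,0]],[255,[0.084,0.009,-0.008],[0,0,0]],[255,[0.084,0.009,0],[0,0,0]],[255,[0.084,0.009,0],[0,0,0]]])

```text
t: 16.5
eef_pos: [0.5371, 0.0474, 0.0884]
tool_rot: [2.617, 0.0, 1.809]
wrist_force: [-4.0, -1.0, 7.9]
gripper_width: 0.0004
gripper_force: 4.6
```

```bash
python3 -c "
from plan import *
print(*now())"
```

```text
y 77.0 u -2.7 w 33.1 rot [-0.  -0.1  0. ] F [ 0.   0.4 -8.9] q [ 0.79  0.94 -1.18  2.27  1.93  0.73 -1.48]
```

Now I'll roll left 3 mm down, retreat and measure.

drive_tool(motion=[[255,[0,-0.003,0],[0,0,0]],[255,[0,-0.006,0],[0,0,0]],[255,[0,-0.006,0],[0,0,0]],[255,[0,-0.006,-0.03],[0,0,0]],[255,[-0.1,-0.07,-0.09],[0,0,0]],[255,[-0.16,-0.12,-0.09],[0,0,0]],[255,[-0.16,-0.12,-0.09],[0,0,0]]])

```text
t: 17.38
eef_pos: [0.4823, -0.0519, 0.0957]
tool_rot: [2.621, 0.001, 1.802]
wrist_force: [-0.4, 0.8, -1.4]
gripper_width: 0.0002
gripper_force: 0.0
```

```bash
sed -i 's/np.arange(0,10,.05)/np.arange(0,10,.02)/' read.py; python3 look.py l3
```

```text
[(4, 0.883, 4.0), (9, 0.754, 9.04), (6, 0.71, 5.98), (8, 0.704, 8.02)]
[(1, 0.842, 0.96), (7, 0.663, 6.72), (3, 0.51, 3.0), (4, 0.508, 3.92)]
[(7, 0.857, 6.94), (4, 0.744, 3.74), (9, 0.662, 8.84), (1, 0.634, 0.92)]
y -1.3 u -61.8 w 77.6 rot [-0.1  0.1 -0. ] F [0.3 0.5 0. ] q [ 1.07  0.85 -1.17  2.37  1.95  0.55 -1.34]
```

View pics/l3.png

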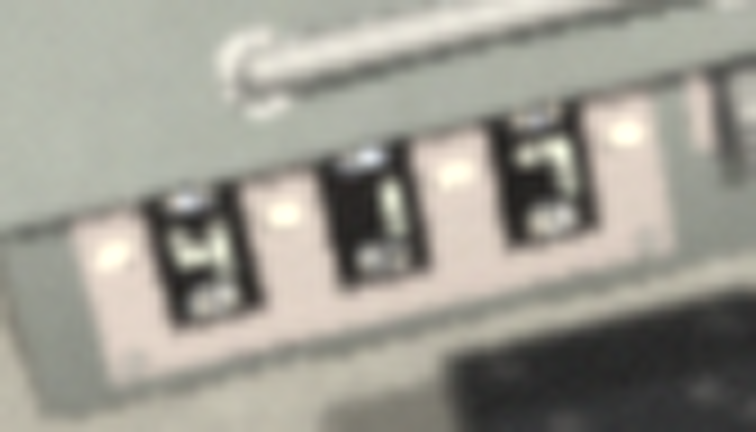

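Codes read 4.00, 0.96 and 6.94. Next is the catch.

```bash
python3 -c "
from plan import *
for a in [(-5,-34,45),(-5,-34,13),(-5,-60,13),(-5,-72,13)]: print(delta(*panel(*a,lean=30)))"
```

```text
([-0.0655, 0.0918, 0.0329], [0.0008, -0.0005, 0.0003])
([-0.0656, 0.1029, 0.096], [0.0008, -0.0005, 0.0003])
([-0.1176, 0.1028, 0.0959], [0.0008, -0.0005, 0.0003])
([-0.1416, 0.1028, 0.0959], [0.0008, -0.0005, 0.0003])
```

drive_tool(motion=[[255,[-0.0655,0.05,0.0],[0,0,0]],[255,[-0.0655,0.092,0.033],[0,0,0]],[255,[-0.0655,0.092,0.033],[0,0,0]],[255,[-0.0655,0.103,0.07],[0,0,0]],[255,[-0.0655,0.103,0.096],[0,0,0]],[255,[-0.0655,0.103,0.096],[0,0,0]]])

```text
t: 18.42
eef_pos: [0.5571, -0.0614, 0.0805]
tool_rot: [2.619, -0.002, 1.812]
wrist_force: [-0.3, 1.1, 1.4]
gripper_width: 0.0003
gripper_force: 0.0
```

```bash
python3 -c "
from plan import *
print(*now(),tipnow())
for a in [(-5,-60,13),(-5,-72,13)]: print(delta(*panel(*a,lean=30)))"
```

```text
y -33.4 u -12.2 w 29.4 rot [0.  0.1 0. ] F [ 1.1  0.7 -1.2] q [ 0.97  0.89 -1.06  2.2   1.86  0.49 -1.2 ] [ -6.9 -33.4  13.1]
([-0.0531, 0.0038, -0.0006], [-0.0003, -0.0012, -0.0])
([-0.0771, 0.0038, -0.0006], [-0.0003, -0.0012, -0.0])
```

drive_tool(motion=[[255,[-0.014,0.004,0],[0,0,0]],[255,[-0.028,0.004,0],[0,0,0]],[255,[-0.042,0.004,0],[0,0,0]],[255,[-0.056,0.004,0],[0,0,0]],[255,[-0.07,0.004,0],[0,0,0]],[255,[-0.077,0.004,0],[0,0,0]],[255,[-0.077,0.004,0],[0,0,0]]])

```text
t: 19.3
eef_pos: [0.5689, -0.0992, 0.0824]
tool_rot: [2.617, -0.001, 1.811]
wrist_force: [-1.9, 2.5, 2.7]
gripper_width: 0.0005
gripper_force: 1.6
```

```bash
python3 -c "
from plan import *
print(*now(),tipnow())"
```

```text
y -73.0 u -9.0 w 29.8 rot [-0.1  0.   0. ] F [ 2.9  0.3 -3. ] q [ 1.    0.87 -1.    2.15  1.77  0.41 -1.06] [ -3.7 -73.   13. ]
```

drive_tool(motion=[[255,[-0.002,0,0],[0,0,0]],[255,[-0.003,0,0],[0,0,0]],[255,[-0.003,0,0],[0,0,0]]])

```text
t: 19.68
eef_pos: [0.569, -0.0994, 0.0824]
tool_rot: [2.617, -0.002, 1.813]
wrist_force: [-2.7, 5.3, 3.4]
gripper_width: 0.0003
gripper_force: 3.0
```

```bash
python3 -c "
from plan import *
print(*now(),tipnow())"
```

```text
y -73.1 u -9.0 w 29.8 rot [-0.1  0.2 -0. ] F [ 5.8  0.5 -3.6] q [ 1.    0.87 -1.    2.15  1.77  0.4  -1.06] [ -3.7 -73.1  13. ]
```

drive_tool(motion=[[255,[-0.006,0,0],[0,0,0]],[255,[-0.006,0,0],[0,0,0]],[255,[-0.006,0,0],[0,0,0]]])

```text
t: 20.05
eef_pos: [0.569, -0.0996, 0.0825]
tool_rot: [2.616, -0.005, 1.817]
wrist_force: [-4.5, 9.3, 3.2]
gripper_width: 0.001
gripper_force: 5.3
```

```bash
python3 -c "
from plan import *
print(*now(),tipnow())
print('ret',delta(*wh(-40,-12,95)))"
```

```text
y -73.3 u -9.0 w 29.9 rot [-0.1  0.4 -0.1] F [10.1 -0.2 -3.9] q [ 1.    0.87 -1.    2.15  1.76  0.4  -1.04] [ -3.7 -73.3  13. ]
ret ([0.0678, -0.0055, -0.1297], [0.0009, -0.0036, 0.0011])
```

The catch is hard against its stop. I'll check the lid arc in IK.

```bash
cat > lid.py <<'E'
from ik import *
def bar(th,up=.008,lean=0):
    c,s=np.cos(th),np.sin(th); x,z=-.092,.036
    b=np.array([.08+x*c+z*s,0,.097+z*c-x*s]); Rt=Rlean(lean); return box2w(q,b)-Rt.apply([0,0,up]),Rt
if __name__=="__main__":
    for lean in(0,10,20):
        j=bot.observe()["joints"]
        for th in np.linspace(0,1.6,6):
            def step(j0,P,Rt):
                f=lambda x:(lambda a:np.r_[10*(a[0]-P),3*(a[1].inv()*Rt).as_rotvec(),.01*(x-j0)])(fk(x,s_,p_))
                m=least_squares(f,np.clip(j0,lo+.011,hi-.011),bounds=(lo+.01,hi-.01)); return m.x,np.linalg.norm(m.fun[:6])
            j,e=step(j,*bar(th,lean=lean)); print(lean,round(th,2),round(e,3),np.round(j,2))
    print(delta(*bar(0,up=.08)))
E
python3 lid.py
```

```text
0 0.0 0.0 [ 0.74  1.02 -1.24  1.75  1.05  1.19 -0.57]
0 0.32 0.0 [ 0.73  1.   -1.26  1.7   1.02  1.24 -0.54]
0 0.64 0.0 [ 0.69  1.   -1.26  1.63  0.99  1.28 -0.51]
0 0.96 0.0 [ 0.64  1.01 -1.26  1.55  0.98  1.32 -0.49]
0 1.28 0.0 [ 0.59  1.04 -1.24  1.46  0.99  1.35 -0.47]
0 1.6 0.0 [ 0.53  1.08 -1.22  1.38  1.01  1.36 -0.45]
10 0.0 0.0 [ 0.82  0.97 -1.25  1.87  1.14  0.99 -0.65]
10 0.32 0.0 [ 0.8   0.94 -1.26  1.82  1.08  1.02 -0.6 ]
10 0.64 0.0 [ 0.77  0.93 -1.26  1.76  1.04  1.06 -0.56]
10 0.96 0.0 [ 0.72  0.95 -1.26  1.68  1.03  1.1  -0.54]
10 1.28 0.0 [ 0.67  0.98 -1.24  1.6   1.04  1.13 -0.52]
10 1.6 0.0 [ 0.61  1.02 -1.22  1.52  1.05  1.14 -0.51]
20 0.0 0.0 [ 0.87  0.91 -1.23  1.99  1.28  0.77 -0.77]
20 0.32 0.0 [ 0.87  0.89 -1.26  1.94  1.21  0.81 -0.71]
20 0.64 0.0 [ 0.84  0.88 -1.26  1.88  1.15  0.84 -0.66]
20 0.96 0.0 [ 0.79  0.9  -1.26  1.8   1.13  0.88 -0.63]
20 1.28 0.0 [ 0.74  0.93 -1.24  1.73  1.13  0.91 -0.61]
20 1.6 0.0 [ 0.68  0.97 -1.22  1.65  1.15  0.93 -0.6 ]
([0.1476, 0.219, -0.1739], [0.2509, -0.0033, 0.002])
```

drive_tool(motion=[[255,[0.02,0,0],[0,0,0]],[255,[0.02,0,-0.1],[0,0,0]],[255,[0.02,0,-0.2],[0,0,0]],[100,[0.15,0.1,-0.2],[0.08,0,0]],[100,[0.15,0.219,-0.2],[0.16,0,0]],[100,[0.15,0.219,-0.174],[0.251,-0.003,0.002]],[100,[0.15,0.219,-0.174],[0.251,-0.003,0.002]],[100,[0.15,0.219,-0.174],[0.251,-0.003,0.002]]])

```text
t: 21.05
eef_pos: [0.6028, -0.0189, 0.212]
tool_rot: [-3.14, 0.005, 1.804]
wrist_force: [-0.8, 0.0, -0.8]
gripper_width: 0.0482
gripper_force: 0.0
```

```bash
python3 look.py l4;python3 -c "
from lid import *
print(delta(*bar(0)),bot.observe())"
```

```text
[(4, 0.891, 4.0), (9, 0.752, 9.04), (6, 0.708, 5.98), (3, 0.688, 3.04)]
[(1, 0.857, 0.96), (7, 0.689, 6.72), (4, 0.504, 3.92), (3, 0.496, 3.0)]
[(7, 0.363, 6.88), (1, 0.313, 0.88), (3, 0.288, 2.84), (2, 0.274, 1.84)]
y -4.2 u 89.8 w 119.8 rot [30.1 -0.4  0.3] F [ 0.3  0.7 -0.6] q [ 0.68  0.78 -1.11  1.67  0.76  1.18 -0.39]
([0.0089, 0.0011, 0.1426], [-0.0008, 0.0027, -0.0035]) {'t': 21.35, 'joints': array([ 0.67901415,  0.78440603, -1.10577704,  1.66837502,  0.75804327,
        1.1801036 , -0.3901809 ]), 'qvel': array([-0.00618563,  0.00161975, -0.0012152 , -0.00812493, -0.00116136,
        0.00210927,  0.00075508]), 'effort': array([-1.60544151e-01, -5.23553324e+01, -1.74076331e+01, -1.93387538e+01,
       -4.09041590e-02, -1.11404984e-02, -2.23781426e-03]), 'eef_pos': array([ 0.60129779, -0.02035143,  0.21230657]), 'tool_rot': array([-3.13992548,  0.00563735,  1.80337536]), 'wrist_force': array([0.24906671, 0.40267645, 0.88149403]), 'moment': array([-0.08706231,  0.0184522 , -0.01429082]), 'gripper_force': 0.0, 'gripper_width': 0.053133981284336794}
```

drive_tool(motion=[[100,[0.009,0.001,0.07],[-0.001,0.003,-0.003]],[100,[0.009,0.001,0.12],[-0.001,0.003,-0.003]],[100,[0.009,0.001,0.142],[-0.001,0.003,-0.003]],[100,[0.009,0.001,0.142],[-0.001,0.003,-0.003]],[255,[0.009,0.001,0.142],[-0.001,0.003,-0.003]],[255,[0.009,0.001,0.142],[-0.001,0.003,-0.003]],[255,[0.009,0.001,0.142],[-0.001,0.003,-0.003]],[255,[0.009,0.001,0.142],[-0.001,0.003,-0.003]]])

```text
t: 22.35
eef_pos: [0.6015, -0.0149, 0.1416]
tool_rot: [3.141, -0.001, 1.811]
wrist_force: [-0.2, 0.0, -0.9]
gripper_width: 0.0155
gripper_force: 0.0
```

```bash
python3 -c "
from lid import *
print(bot.observe()['eef_pos'],bar(0)[0], delta(*bar(0)))
P0,R0=bar(0)
for th in np.arange(.15,1.66,.15):
    P,_=bar(th); print(round(th,2),np.round(R0.inv().apply(P-P0)/.5,3))"
```

```text
[ 0.60154912 -0.01494954  0.14161083] [ 0.60079383 -0.01629187  0.141     ] ([-0.0023, -0.0021, 0.0012], [0.0005, -0.0007, 0.0001])
0.15 [ 0.     0.013 -0.027]
0.3 [-0.     0.029 -0.051]
0.45 [ 0.     0.05  -0.073]
0.6 [-0.     0.073 -0.091]
0.75 [ 0.     0.098 -0.106]
0.9 [ 0.     0.126 -0.117]
1.05 [ 0.     0.155 -0.123]
1.2 [ 0.     0.184 -0.126]
1.35 [-0.     0.214 -0.123]
1.5 [ 0.     0.243 -0.117]
1.65 [ 0.     0.27  -0.106]
```

drive_tool(motion=[[255,[0,0,0],[0,0,0]],[255,[0,0,0],[0,0,0]],[255,[0,0,0],[0,0,0]],[255,[0,0,0],[0,0,0]]])

```text
t: 22.85
eef_pos: [0.5997, -0.0154, 0.1413]
tool_rot: [-3.138, -0.001, 1.811]
wrist_force: [-6.7, -2.3, 6.1]
gripper_width: 0.0088
gripper_force: 30.0
```

drive_tool(motion=[[255,[0,0.006,-0.013],[0,0,0]],[255,[0,0.013,-0.027],[0,0,0]],[255,[0,0.021,-0.04],[0,0,0]],[255,[0,0.029,-0.051],[0,0,0]],[255,[0,0.029,-0.051],[0,0,0]]])

```text
t: 23.48
eef_pos: [0.6127, -0.0122, 0.1662]
tool_rot: [-3.135, -0.001, 1.811]
wrist_force: [-10.5, -2.2, 3.0]
gripper_width: 0.0087
gripper_force: 30.0
```

```bash
python3 -c "
from lid import *
print(delta(*bar(.3)),bot.observe()['joints'])"
```

```text
([-0.0023, 0.0045, -0.0008], [-0.0032, -0.0004, 0.0002]) [ 0.62982957  0.85283352 -1.05722407  1.66464037  0.8094292   1.13203051
 -0.41702918]
```

drive_tool(motion=[[255,[0,0.007,-0.011],[0,0,0]],[255,[0,0.018,-0.022],[0,0,0]],[255,[0,0.029,-0.031],[0,0,0]],[255,[0,0.041,-0.04],[0,0,0]],[255,[0,0.053,-0.048],[0,0,0]],[255,[0,0.066,-0.055],[0,0,0]],[255,[0,0.08,-0.061],[0,0,0]],[255,[0,0.094,-0.066],[0,0,0]],[255,[0,0.094,-0.066],[0,0,0]]])

```text
t: 24.6
eef_pos: [0.6605, -0.0002, 0.2015]
tool_rot: [-3.14, -0.001, 1.811]
wrist_force: [-7.5, -2.0, 10.4]
gripper_width: 0.0091
gripper_force: 30.0
```

```bash
python3 -c "
from lid import *
print(delta(*bar(.9)),bot.observe()['joints'],bot.observe()['moment'])"
```

```text
([-0.0028, 0.0024, 0.0041], [-0.0006, -0.0004, 0.0002]) [ 0.56621953  0.87139897 -1.06076408  1.5108813   0.78613334  1.23071362
 -0.37236261] [-0.51745398  1.88707076  0.06683322]
```

drive_tool(motion=[[255,[0,0.014,-0.003],[0,0,0]],[255,[0,0.029,-0.006],[0,0,0]],[255,[0,0.043,-0.008],[0,0,0]],[255,[0,0.058,-0.008],[0,0,0]],[255,[0,0.073,-0.007],[0,0,0]],[255,[0,0.088,-0.005],[0,0,0]],[255,[0,0.102,-0.002],[0,0,0]],[255,[0,0.116,0.001],[0,0,0]],[255,[0,0.116,0.001],[0,0,0]]])

```text
t: 25.72
eef_pos: [0.7177, 0.0138, 0.1998]
tool_rot: [3.141, -0.002, 1.811]
wrist_force: [-1.9, 0.1, 1.6]
gripper_width: 0.0088
gripper_force: 30.0
```

```bash
python3 -c "
from lid import *
print(delta(*bar(1.5)),delta(*bar(1.57)),bot.observe()['joints'],bot.observe()['moment'])"
```

```text
([-0.0029, 0.0015, 0.001], [0.0004, -0.001, 0.0002]) ([-0.003, 0.0145, 0.0056], [0.0004, -0.001, 0.0002]) [ 0.4698874   0.94413579 -1.02766431  1.33825948  0.80301179  1.29358435
 -0.33602418] [-5.64640968e-02  5.30814102e-01  7.61563700e-05]
```

drive_tool(motion=[[255,[0,0.008,0.003],[0,0,0]],[255,[0,0.016,0.006],[0,0,0]],[255,[0,0.016,0.006],[0,0,0]]])

```text
t: 26.1
eef_pos: [0.7256, 0.0157, 0.1965]
tool_rot: [3.14, -0.002, 1.811]
wrist_force: [-2.7, 1.9, 1.6]
gripper_width: 0.0087
gripper_force: 30.0
```

```bash
python3 -c "
from lid import *
print(delta(*bar(1.57)))
im=snapshot('scene'); cv2.imwrite('pics/s5.png',cv2.resize(im[100:300,120:380][...,::-1],None,fx=3,fy=3,interpolation=cv2.INTER_CUBIC))"
```

```text
([-0.0028, -0.0018, -0.0011], [0.0007, -0.001, 0.0002])
```

View pics/s5.png

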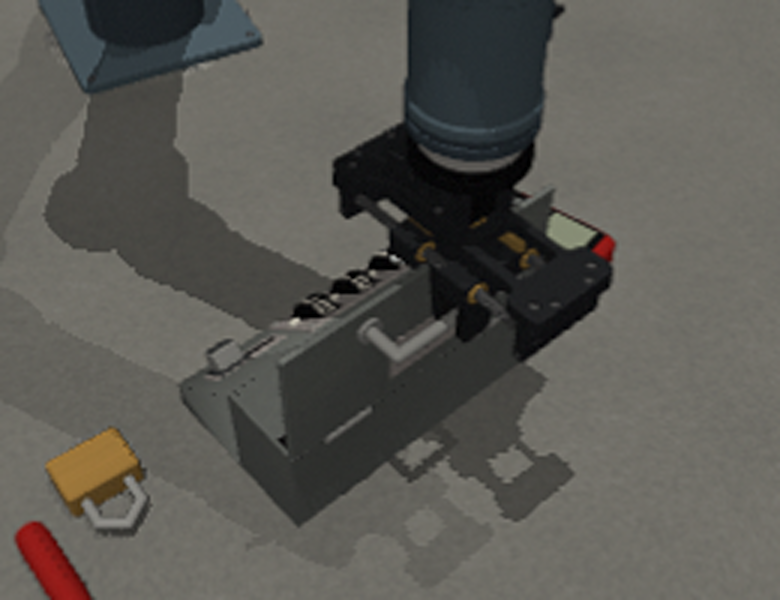

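The lid stands upright with the bar in the gripper. I'll release slightly (the lid is close to the front finger) and withdraw straight up.

drive_tool(motion=[[209,[0,0,0],[0,0,0]],[209,[0,0,0],[0,0,0]],[209,[0,0,-0.03],[0,0,0]],[209,[0,0,-0.1],[0,0,0]],[209,[0,0,-0.2],[0,0,0]],[209,[0,0,-0.3],[0,0,0]],[209,[0,0,-0.3],[0,0,0]]])

```text
t: 27.02
eef_pos: [0.7267, 0.0163, 0.3527]
tool_rot: [3.132, -0.002, 1.81]
wrist_force: [-0.2, 0.9, -0.9]
gripper_width: 0.0159
gripper_force: 0.0
```

drive_tool(motion=[[209,[0.1,0.1,0],[0,0,0]],[209,[0.2,0.2,0],[0,0,0]],[209,[0.3,0.2,0],[0,0,0]],[209,[0.4,0.2,0],[0,0,0]],[209,[0.4,0.2,0],[0,0,0]],[209,[0.4,0.2,0],[0,0,0]]])

```text
t: 27.78
eef_pos: [0.7751, 0.2323, 0.3467]
tool_rot: [3.141, -0.001, 1.81]
wrist_force: [0.0, 0.0, 0.5]
gripper_width: 0.016
gripper_force: 0.0
```

```bash
python3 look.py l6; python3 -c "
from plan import *
a=snapshot('scene');b=snapshot('top')
cv2.imwrite('pics/f.png',cv2.resize(np.hstack([a[90:310,100:360],b[150:370,130:420]])[...,::-1],(800,320)))"
```

```text
[(6, 0.212, 6.24), (7, 0.146, 6.52), (0, 0.14, 0.22), (5, 0.077, 5.12)]
[(2, 0.278, 1.92), (8, 0.274, 7.88), (7, 0.247, 7.42), (6, 0.233, 5.88)]
[(6, 0.479, 6.16), (0, 0.434, 0.16), (8, 0.408, 8.1), (9, 0.403, 9.1)]
y 199.4 u 355.4 w 121.9 rot [30.   0.1  0.1] F [0.2 0.3 0.2] q [ 0.01  0.96 -1.01  0.82  0.77  1.64 -0.42]
```

View pics/f.png

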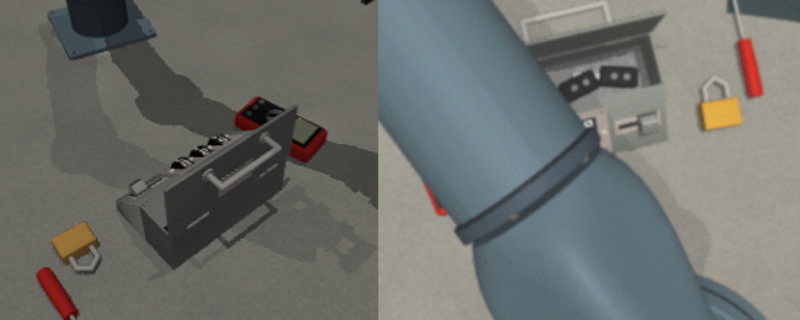

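The lid stands by itself, the catch is right, and the bystanders are undisturbed, but the arm hides the wheels. I'll swing clear for one final code check.

drive_tool(motion=[[209,[0.1,-0.1,0],[0,0,0]],[209,[0.2,-0.2,0],[0,0,0]],[209,[0.3,-0.3,0],[0,0,0]],[209,[0.4,-0.4,0],[0,0,0]],[209,[0.4,-0.5,0],[0,0,0]],[209,[0.4,-0.5,0],[0,0,0]],[209,[0.4,-0.5,0],[0,0,0]],[209,[0.4,-0.5,0],[0,0,0]]])

```text
t: 29.18
eef_pos: [0.4866, 0.367, 0.3469]
tool_rot: [3.14, -0.002, 1.808]
wrist_force: [-0.2, -0.3, 1.0]
gripper_width: 0.0163
gripper_force: 0.0
```

```bash
python3 look.py l7
```

```text
[(4, 0.884, 4.0), (9, 0.756, 9.04), (6, 0.712, 5.98), (8, 0.705, 8.0)]
[(1, 0.84, 0.96), (7, 0.663, 6.72), (3, 0.507, 3.0), (4, 0.499, 3.92)]
[(7, 0.857, 6.94), (4, 0.744, 3.74), (9, 0.664, 8.84), (1, 0.635, 0.92)]
y 400.6 u 139.1 w 246.7 rot [30.   0.1  0.1] F [-0.9 -0.7 -0.1] q [ 0.02  0.65 -1.17  1.51  0.61  1.38 -0.95]
```

```bash
python3 -c "
from cell import bot
print(bot.job_done())"
```

```text
the job is handed in; nothing more can be done
None
```

The box is open and handed in at about 29 s: the wheels show 4, 1, 7, the catch is fully right, the lid stands upright by itself, and the bystanders look undisturbed; my first press on the left wheel reached about 59 N at the fingertip before I backed off.

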